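# Clear the stack off the accessory case and take out its cover

### The job

The microscope's accessory case has to be opened, but things are stacked on its cover plate. Take the stack apart without tipping the bottle over: stand the small bottle in the round cup, lay the note pad centred and square on the square cork mat, and the slide holder centred on the oblong rubber mat, along it. Then turn the swing tab on the case aside (about a quarter turn, either way), lift the cover plate out by its lug, lay it flat in the white tray, and leave everything released and at rest.

Things in the scene. Friction and masses are not known exactly. Their poses are not given: they have to be found in the camera images.
- oil_bottle: Small bottle with a screw cap, on top of the stack: body 35 mm across up to 50 mm, cap 23 mm across, 66 mm high in all. Origin: centre of its underside, z up along the bottle.
- sticky_pad: Square pad of sticky notes (a rigid block), 50 x 50 x 13 mm, second in the stack, under the bottle. Origin: centre of its underside; x and y along its sides.
- slide_holder: Slide holder, a flat dark steel slab 80 (x) x 56 (y) x 12 mm with a bright line near each end, third in the stack, between pad and cover plate. Origin: centre of its underside; take it across its 56 mm width.
- cover_plate: Aluminium plate 136 (x) x 84 (y) x 5 mm, 0.16 kg, in the recess of the fixed grey case (2 mm play, top flush with the rim, 30 mm over the desk; goes straight up). Origin: centre of its underside. Stack stands 24 mm to +x. Lug: upright black slab 10 (x) x 36 (y) mm at x = -42, y = 0 mm, from 5 to 41 mm above the origin. Case rim around it is 14 mm wide, 36 mm in front (-x).
- tab (a joint): Angle of the steel swing tab on its vertical pivot on the case's front rim. 0: pointing straight over the plate, holding it down (tip 14 mm over its edge); starts within 0.25 of 0. Positive is anticlockwise from above; stops at -1.65 and +1.65; clear of the plate beyond 1.15 either way. Stays where left; the post moves with about 1 N.
- tab_post (a point): Centre of the top of the tab's upright black round post, 10 mm in diameter, 30 mm high (its foot, the top of the tab, is 36 mm and its top 66 mm above the desk). The post is on the tab's outer arm; this frame turns with the tab: its x axis points from the post to the pivot, which is 36 mm away along +x.
- round_cup: Fixed white round cup, place of the bottle: 58 mm outside, 50 mm inside, 14 mm high, inner floor 4 mm above the desk. Origin: centre of its underside.
- square_mat: Fixed square cork mat 68 x 68 x 4 mm, place of the note pad. Origin: centre of its underside; x and y along its sides.
- oblong_mat: Fixed oblong dark rubber mat 100 (x) x 74 (y) x 4 mm, place of the slide holder, long side along long side. Origin: centre of its underside.
- cover_tray: Fixed white open tray, place of the cover plate: outside 162 (x) x 110 (y) x 11 mm, walls 5 mm, inside 152 x 100 mm, floor 5 mm above the desk. Origin: centre of its underside; the plate lies lengthwise in it, either way round.
Not all that is in view belongs to the job. Leave any red or turquoise look-alike of the sticky_pad alone.

How it is judged:
By the outcome, as a careful person would: the job done as asked, in the order asked, and still so for the second after the job is handed in, with the robot touching nothing.
It also fails if it takes over 131 s, if anything falls off the work surface, if the arm or the gripper's body presses on something with over 40 N, if the wrist force passes 120 N, or if a joint passes its speed limit or range.

### The arm

A 7-joint arm with a two-finger parallel gripper is mounted at the origin on a cart in front of the work surface, level with it; the furniture and walls round the work are solid. World frame = base frame: x ahead of the robot, y to its left, z up, the work surface at z = 0. Lengths are in mm, angles in rad, forces in N, time in s.
With the tool pointing down it reaches from about 400 to 850 mm from the base axis. Payload 4.5 kg.
Tool frame: the origin (TCP) lies on the centre line of the jaws, within the pads' length; the fingertips stand 14 mm ahead of it and the grasp point (between the pads) lies 5 mm behind it; z points along the fingers, y is the line along which they close (so a half turn about z gives the same grasp; the last joint's range is limited). The gripper opens to 85 mm and grips with 20 to 120 N. Pads are 22 mm wide; open, the fingers measure 114 mm over their backs; the gripper's body (76 mm by 85 mm) begins 54 mm behind the grasp point. The pads swing forward as they close: fully open they stand 13 mm farther back than shut.
Start: joints at [-1.281, 0.689, -0.195, 1.565, 0.157, 0.902, -0.215], TCP at [158.116, 604.692, 245.317] pointing down, gripper open.
Joint ranges: [-3.01, 3.01], [-0.46, 2.08], [-1.47, 1.51], [0.13, 2.56], [-1, 4.14], [0.04, 2.09], [-2.66, 2.66]. Speed limits (rad/s): [2.57, 2.57, 3.14, 3.14, 3.14, 3.14, 3.14].

### API

Orientations are given as a rotation vector (axis times angle).
In Python, from workcell import r, snapshot, finder gives the robot as it stands.
- The arm moves only by the tool servo_tool, never from a script. Its argument "deltas" is a list of rows, each an object with "xyz": the shift along the world's x, y, z in mm, a list of three; "roll": the turn about the world's z in rad; "gripper": the opening, from -1 (shut) to 1 (fully open). A call has 1 to 5 rows; each row is the pose to reach, as a shift and turn from the pose commanded when the call began; what a row does not reach only later rows make up. A row lasts 1/8 s, in which the tool goes at most 62.5 mm and 10.7 degrees, less where a joint would pass 70% of its speed; a pose out of reach is approached as far as the arm can. A call with a gripper value outside its range is refused whole. The fingers move at their own pace and stop on an object; the grip force is fixed at half the most. Time passes only in rows, so rows that repeat a pose let the fingers close. It gives the time, the measured TCP pose, the force, the opening and the grip force at its end, in the units of the state.
- r.read_state(): the state, without advancing time (a new reading comes with each control period).
- snapshot(name): name is "side" or "top" or "wrist"; returns a dict with "color" (384x512x3 uint8, red, green, blue), "camera_matrix" (3x3 intrinsics, pixels), "dist" ([k1, k2, p1, p2, k3] as OpenCV has them; the pictures are not rectified), "R" (3x3) and "t" (3): a world point X has camera coordinates R X + t. Camera axes: x right, y down, z forward; pixel columns grow to the right and rows downward; lengths in mm; the calibration is good to about 2 mm. A picture is of the moment at which its call begins. There is no depth.
- r.job_done(): hands the job in; it is judged then, once.
Trained networks look in the newest picture that a camera, given by its name, has taken for a name from the list of things; names that differ only in an ending like _2 or _b are one class to them, and where a whole thing is asked for, a point or a joint stands for the part that bears it (a point fixed in the world has none). Each returns a list of dicts, best first, with "conf" (0 to 1); they miss things now and then, are a little off and sometimes report something else, mostly with a low value. They report only what shows in the picture. A call takes as long as a camera call. They do not tell look-alikes from the thing itself.
- finder.look_for(camera, label): "point" ([column, row] in pixels, amid what is visible of it).
- finder.masks_of(camera, label): "mask" (384x512 bool, what is visible of it) and "point" ([column, row] in pixels, amid what is visible of it).
- finder.place_of(camera, label): "point" ([column, row] in pixels: a listed point, or the origin of a listed thing).
The state is a dict: "time": time; "q": joint angles; "qd": joint speeds; "joint_torque": joint torques, N m; "ee_pos": TCP position; "tcp_rot": TCP orientation; "ft_force": force on the tool from outside, world axes, zero at the start; "wrist_torque": the same for the moment, N m; "opening": finger opening in mm; "gripper_force": force on a finger pad.
Only numpy, scipy, OpenCV 4.12 (cv2) and the standard library are available. Lean on these libraries where they do the work, as an engineer would, in place of code of your own. Each camera call takes 0.05 s, during which the arm holds its last target. There are 200 camera calls.

## Working session

There is one attempt and no reset: what is moved stays moved. The work goes in short steps, Python scripts to look and compute and a tool call to move; the robot and the scene stay as the last step left them, time stands still between calls to the robot, and variables do not carry over. Pictures are saved under pics/ and viewed, at most 14 in all, crops included, and the job is handed in when it is done.

Besides the shell and the picture viewer there is one more tool, called after "Emit:" as a command line: name --argument value ..., lists and objects as JSON in quotes. servo_tool: Moves the arm, as the interface text tells. Its arguments: {"type":"object","properties":{"deltas":{"type":"array"}},"required":["deltas"]}

```bash
mkdir -p pics; ls
cat > h.py <<'E'
import numpy as np, cv2
from workcell import r, snapshot, finder
def ray(s,p):
    K=s["camera_matrix"];u=cv2.undistortPoints(np.array([[p]],float),np.array(K,float),np.array(s["dist"],float))[0,0]
    R=np.array(s["R"]);t=np.array(s["t"]);return -R.T@t, R.T@np.array([u[0],u[1],1.])
def at_z(s,p,z):
    c,d=ray(s,p);return c+d*(z-c[2])/d[2]
def proj(s,X):
    rv=cv2.Rodrigues(np.array(s["R"],float))[0]
    return cv2.projectPoints(np.array(X,float).reshape(-1,1,3),rv,np.array(s["t"],float),np.array(s["camera_matrix"],float),np.array(s["dist"],float))[0][:,0]
def save(s,n): cv2.imwrite("pics/"+n,cv2.cvtColor(s["color"],cv2.COLOR_RGB2BGR))
E
python3 - <<'E'
from h import *
S={c:snapshot(c) for c in("top","side")}
for c in S: save(S[c],c+"0.png"); print(c,-np.array(S[c]["R"]).T@S[c]["t"])
Z=dict(oil_bottle=55,sticky_pad=42,slide_holder=30,cover_plate=25,tab_post=66,round_cup=0,square_mat=0,oblong_mat=0,cover_tray=0)
for n,z in Z.items():
    for c in S:
        for d in finder.place_of(c,n)[:4]: print(n,c,np.round(d["conf"],2),np.round(d["point"]),np.round(at_z(S[c],d["point"],z),1))
E
```

```text
pics
top [ 319.4321485    36.26971053 1460.13199188]
side [ 167.82331593 1117.88141536  753.11476596]
oil_bottle top 0.43 [237. 179.] [580.4 118.8  55. ]
oil_bottle top 0.36 [288. 214.] [462.7 -51.8  55. ]
oil_bottle side 0.7 [243. 203.] [592.8 137.3  55. ]
sticky_pad top 0.69 [126. 191.] [540.8 498.8  42. ]
sticky_pad top 0.67 [234. 181.] [576.3 130.7  42. ]
sticky_pad top 0.67 [143. 144.] [704.3 448.9  42. ]
sticky_pad top 0.48 [197. 230.] [407.5 252.3  42. ]
sticky_pad side 0.68 [249. 203.] [585.7 111.   42. ]
sticky_pad side 0.64 [286. 257.] [396.  321.5  42. ]
slide_holder top 0.42 [236. 183.] [570.8 126.   30. ]
slide_holder side 0.67 [247. 207.] [589.7 117.9  30. ]
cover_plate top 0.92 [237. 192.] [538.3 120.8  25. ]
cover_plate top 0.18 [236. 184.] [567.5 123.2  25. ]
cover_plate side 0.42 [258. 211.] [549.4 124.3  25. ]
tab_post top 0.39 [234. 222.] [435.5 127.5  66. ]
tab_post side 0.58 [292. 212.] [430.3 149.4  66. ]
round_cup top 0.68 [328. 215.] [ 464.7 -193.2    0. ]
round_cup side 0.6 [312. 176.] [ 454.  -197.9    0. ]
square_mat top 0.58 [291. 214.] [467.6 -66.    0. ]
square_mat side 0.58 [290. 191.] [500.9 -70.2   0. ]
oblong_mat top 0.85 [308. 182.] [ 579.2 -124.7    0. ]
oblong_mat side 0.56 [275. 177.] [ 583.8 -145.8    0. ]
cover_tray top 0.75 [230. 222.] [440.  143.8   0. ]
cover_tray top 0.73 [388. 195.] [ 533.1 -405.8    0. ]
cover_tray side 0.69 [305. 151.] [ 536.2 -403.1    0. ]
```

Run:
```python
import cv2
a=cv2.imread("pics/top0.png")[120:260,90:440];b=cv2.imread("pics/side0.png")[120:290,180:400]
cv2.imwrite("pics/top0c.png",cv2.resize(a,(800,320),interpolation=cv2.INTER_CUBIC));cv2.imwrite("pics/side0c.png",cv2.resize(b,(770,595),interpolation=cv2.INTER_CUBIC))
```

```text
(no output)
```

View pics/top0c.png

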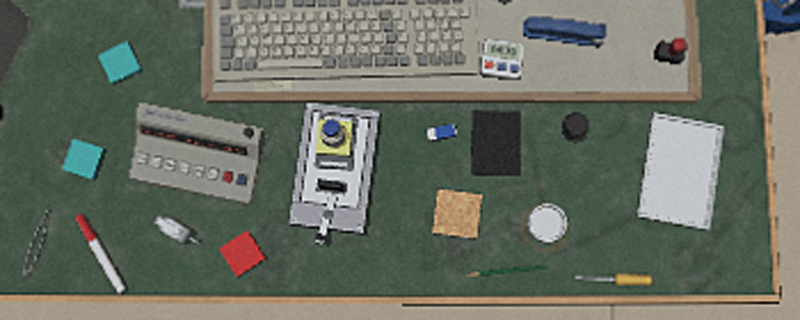

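View pics/side0c.png

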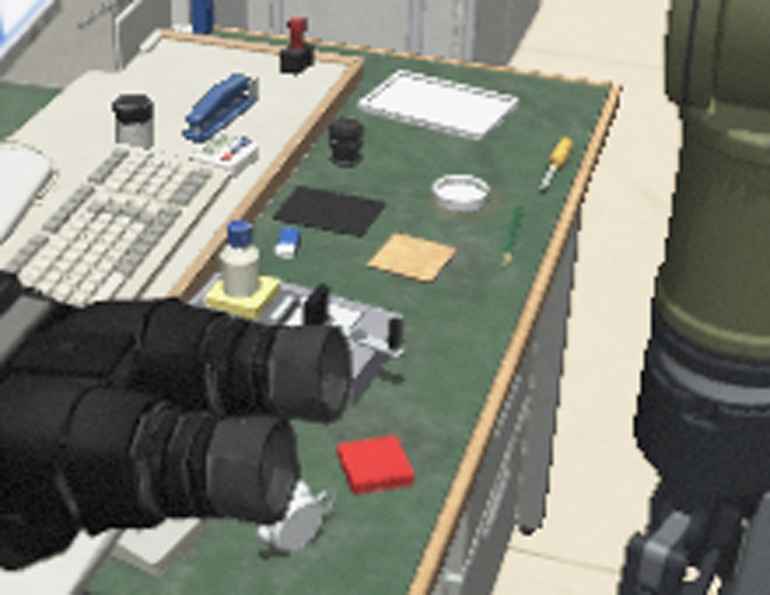

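Scene: the yellow pad under the bottle (top ~(237,180)) belongs to the stack on the case. The turquoise pads (top (143,147), (126,189)) and the red one (196,230) are look-alikes, so I leave them alone. The red-topped thing and the white device are clutter. The square mat is the cork at (290,213), the oblong mat the dark one at (307,182), the cup at (329,217), and the tray at (388,195). Next I move the wrist camera over the case.

Emit:
servo_tool --deltas '[{"xyz":[40,-50,30],"roll":0,"gripper":1},{"xyz":[75,-95,60],"roll":0,"gripper":1},{"xyz":[110,-145,90],"roll":0,"gripper":1},{"xyz":[145,-190,110],"roll":0,"gripper":1},{"xyz":[180,-240,120],"roll":0,"gripper":1}]'

```text
time: 1.62
ee_pos: [332.3, 373.7, 364.3]
tcp_rot: [0.4, 3.115, 0.004]
ft_force: [1.0, 0.6, -1.1]
opening: 85.6
gripper_force: 0.0
```

Emit:
servo_tool --deltas '[{"xyz":[35,-50,0],"roll":0,"gripper":1},{"xyz":[70,-100,0],"roll":0,"gripper":1},{"xyz":[105,-150,0],"roll":0,"gripper":1},{"xyz":[140,-200,0],"roll":0,"gripper":1},{"xyz":[170,-240,0],"roll":0,"gripper":1}]'

```text
time: 2.25
ee_pos: [502.2, 132.2, 363.1]
tcp_rot: [0.404, 3.115, -0.0]
ft_force: [0.7, 0.4, -1.8]
opening: 85.2
gripper_force: 0.0
```

Run:
```python
from h import *
s=r.read_state(); print(s["time"],s["ee_pos"],s["tcp_rot"],s["q"])
from scipy.spatial.transform import Rotation as Ro
print(Ro.from_rotvec(s["tcp_rot"]).as_matrix().round(3))
w=snapshot("wrist");save(w,"w1.png");print(-np.array(w["R"]).T@w["t"],np.array(w["R"]).round(2))
```

```text
2.25 [502.16127812 132.15445787 363.06137092] [ 4.0353725e-01  3.1148563e+00 -3.1999103e-04] [-0.23882593  0.41167068 -0.16310226  1.71092576  0.07672427  1.02466843
  0.88474049]
[[-0.967  0.255  0.001]
 [ 0.255  0.967 -0.   ]
 [-0.001 -0.    -1.   ]]
[436.01286591 148.39526258 491.97095705] [[ 0.25  0.97 -0.  ]
 [ 0.93 -0.25  0.27]
 [ 0.26 -0.07 -0.96]]
```

View pics/w1.png

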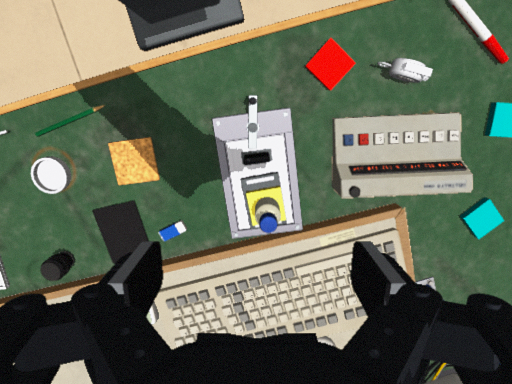

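```bash
cat >> h.py <<'E'
def rect(s,cam,n,z,near=None,tol=60,k=4):
    out=[]
    for d in finder.masks_of(cam,n)[:k]:
        m=d["mask"].astype(np.uint8)
        cs=cv2.findContours(m,cv2.RETR_EXTERNAL,cv2.CHAIN_APPROX_NONE)[0]
        if not cs: continue
        c=max(cs,key=cv2.contourArea)[:,0]
        P=np.array([at_z(s,p,z)[:2] for p in c],np.float32)
        (cx,cy),(a,b),th=cv2.minAreaRect(P)
        if a<b: a,b,th=b,a,th+90
        th=(th+90)%180-90
        if near is None or np.hypot(cx-near[0],cy-near[1])<tol:
            out.append((round(d["conf"],2),round(cx,1),round(cy,1),round(a,1),round(b,1),round(th,1)))
    return out
E
python3 - <<'E'
from h import *
w=snapshot("wrist")
for n,z in dict(oil_bottle=66,sticky_pad=55,slide_holder=42,cover_plate=30,tab=33,round_cup=14,square_mat=4,oblong_mat=4).items(): print(n,rect(w,"wrist",n,z))
for n,z in dict(oil_bottle=55,sticky_pad=42,slide_holder=30,cover_plate=25,tab_post=66,round_cup=0,square_mat=0,oblong_mat=0).items():
    print(n,[(round(d["conf"],2),np.round(d["point"]),np.round(at_z(w,d["point"],z)[:2],1)) for d in finder.place_of("wrist",n)[:3]])
t=snapshot("top")
for n,z in dict(round_cup=14,square_mat=4,oblong_mat=4,cover_tray=11).items(): print("top",n,rect(t,"top",n,z))
E
```

```text
oil_bottle [(0.85, 584.9, 124.5, 52.0, 33.9, -15.1)]
sticky_pad [(0.93, 574.7, 124.5, 54.2, 50.9, -3.0), (0.7, 537.5, 462.4, 45.5, 30.0, -14.0), (0.61, 411.8, 251.8, 48.9, 45.4, -57.2), (0.57, 677.7, 431.1, 55.5, 49.5, 27.2)]
slide_holder [(0.58, 573.3, -317.1, 89.9, 25.9, -29.0)]
cover_plate [(0.6, 547.4, 123.8, 138.0, 84.9, -7.0)]
tab [(0.82, 458.8, 136.1, 72.9, 12.7, -15.1)]
round_cup [(0.8, 454.2, -190.4, 64.5, 59.6, -74.4)]
square_mat [(0.73, 470.1, -59.2, 68.5, 68.0, -7.6)]
oblong_mat [(0.7, 575.1, -118.8, 98.2, 76.0, -1.7)]
oil_bottle [(0.97, array([273., 201.]), array([576.8, 127. ]))]
sticky_pad [(0.89, array([334.,  57.]), array([409.6, 253.6])), (0.86, array([487., 207.]), array([676.7, 437.4])), (0.81, array([272., 197.]), array([575.6, 126.8]))]
slide_holder [(0.84, array([271., 198.]), array([580.5, 124.5])), (0.32, array([ 57., 170.]), array([ 452.7, -175. ]))]
cover_plate [(0.64, array([266., 177.]), array([547.8, 125.2]))]
tab_post [(0.93, array([255.,  92.]), array([426.3, 141.9]))]
round_cup [(0.77, array([ 58., 170.]), array([ 454.3, -195.7])), (0.16, array([266., 196.]), array([583.3, 115.7]))]
square_mat [(0.91, array([141., 156.]), array([469.8, -55.5]))]
oblong_mat [(0.59, array([127., 231.]), array([ 581. , -124.6]))]
top round_cup [(0.63, 454.2, -195.1, 50.5, 49.2, 44.3)]
top square_mat [(0.8, 470.4, -58.1, 71.8, 70.1, 80.5)]
top oblong_mat [(0.97, 578.4, -120.2, 99.6, 73.3, -1.2)]
top cover_tray [(0.91, 534.6, -398.3, 171.5, 118.0, -11.0)]
```

Emit:
servo_tool --deltas '[{"xyz":[25,-2,-40],"roll":0.14,"gripper":1},{"xyz":[50,-4,-80],"roll":0.14,"gripper":1},{"xyz":[75,-6,-120],"roll":0.14,"gripper":1},{"xyz":[75,-6,-160],"roll":0.14,"gripper":1},{"xyz":[75,-6,-160],"roll":0.14,"gripper":1}]'

```text
time: 4.03
ee_pos: [573.9, 128.0, 200.1]
tcp_rot: [-0.181, -3.13, 0.004]
ft_force: [-0.1, 0.6, 0.1]
opening: 85.5
gripper_force: 0.0
```

Run:
```python
from h import *
s=r.read_state(); print(s["time"],s["ee_pos"],s["tcp_rot"])
w=snapshot("wrist");save(w,"w2.png");c=-np.array(w["R"]).T@w["t"];print(c)
for n,z in dict(oil_bottle=55,sticky_pad=42,slide_holder=30,cover_plate=25).items():
    print(n,[(round(d["conf"],2),np.round(d["point"]),np.round(at_z(w,d["point"],z)[:2],1)) for d in finder.place_of("wrist",n)[:3]])
for n,z in dict(oil_bottle=66,sticky_pad=55,slide_holder=42,cover_plate=30).items(): print(n,rect(w,"wrist",n,z))
im=cv2.cvtColor(w["color"],cv2.COLOR_RGB2BGR)
for p in proj(w,[[577,126,55],[577,126,121]]): cv2.circle(im,tuple(int(v) for v in p),2,(0,0,255),-1)
cv2.imwrite("pics/w2a.png",im)
```

```text
4.025 [573.8732802  127.98064229 200.06520786] [-0.18133441 -3.12956737  0.00362623]
[506.91523146 134.99725537 329.45099637]
oil_bottle [(0.84, array([259., 192.]), array([580.8, 128.1]))]
sticky_pad [(0.9, array([254., 185.]), array([576.7, 123.8]))]
slide_holder []
cover_plate []
oil_bottle [(0.73, 585.8, 124.9, 52.3, 37.3, -6.6), (0.53, 462.4, 136.3, 68.8, 12.1, -15.3)]
sticky_pad [(0.66, 445.5, 241.6, 35.7, 17.6, 84.6), (0.58, 575.9, 125.2, 51.9, 49.8, -4.0)]
slide_holder [(0.61, 572.6, 123.0, 79.6, 55.5, -4.2)]
cover_plate [(0.57, 547.9, 124.2, 135.5, 84.2, -7.0)]
```

View pics/w2a.png

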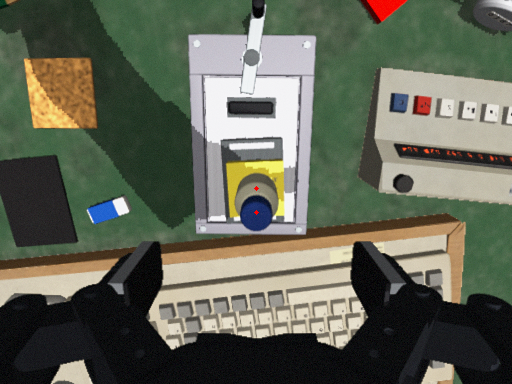

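Emit:
servo_tool --deltas '[{"xyz":[1,0,-40],"roll":0,"gripper":1},{"xyz":[1,0,-80],"roll":0,"gripper":1},{"xyz":[1,0,-112],"roll":0,"gripper":1},{"xyz":[1,0,-114],"roll":0,"gripper":1},{"xyz":[1,0,-114],"roll":0,"gripper":1}]'

```text
time: 5.1
ee_pos: [577.8, 129.0, 89.9]
tcp_rot: [0.182, 3.135, 0.001]
ft_force: [0.9, 1.0, 0.7]
opening: 85.5
gripper_force: 0.0
```

Emit:
servo_tool --deltas '[{"xyz":[0,0,0],"roll":0,"gripper":0.4},{"xyz":[0,0,0],"roll":0,"gripper":0.1}]'

```text
time: 5.35
ee_pos: [577.7, 128.9, 90.1]
tcp_rot: [0.182, 3.134, 0.001]
ft_force: [-0.0, 0.3, -0.7]
opening: 52.2
gripper_force: 0.0
```

Emit:
servo_tool --deltas '[{"xyz":[0,-2,0],"roll":0,"gripper":0.0},{"xyz":[0,-2,0],"roll":0,"gripper":-0.3},{"xyz":[0,-2,0],"roll":0,"gripper":-1},{"xyz":[0,-2,0],"roll":0,"gripper":-1},{"xyz":[0,-2,0],"roll":0,"gripper":-1}]'

```text
time: 5.98
ee_pos: [577.3, 126.3, 89.6]
tcp_rot: [0.182, 3.136, -0.001]
ft_force: [-0.9, -0.5, 4.7]
opening: 32.5
gripper_force: 59.3
```

Emit:
servo_tool --deltas '[{"xyz":[0,0,20],"roll":0,"gripper":-1},{"xyz":[0,0,50],"roll":0,"gripper":-1},{"xyz":[-10,-30,75],"roll":0,"gripper":-1},{"xyz":[-25,-75,90],"roll":0,"gripper":-1},{"xyz":[-45,-120,90],"roll":0,"gripper":-1}]'

```text
time: 6.6
ee_pos: [532.7, 5.5, 180.1]
tcp_rot: [0.181, 3.133, 0.0]
ft_force: [0.1, -1.9, -1.6]
opening: 32.1
gripper_force: 59.8
```

Emit:
servo_tool --deltas '[{"xyz":[-20,-50,0],"roll":0,"gripper":-1},{"xyz":[-40,-100,0],"roll":0,"gripper":-1},{"xyz":[-58,-140,0],"roll":0,"gripper":-1},{"xyz":[-58,-140,0],"roll":0,"gripper":-1}]'

```text
time: 7.1
ee_pos: [471.4, -137.8, 178.7]
tcp_rot: [-0.194, -3.133, 0.004]
ft_force: [0.4, -0.4, -0.9]
opening: 32.4
gripper_force: 59.8
```

Run:
```python
from h import *
s=r.read_state(); print(s["time"],s["ee_pos"],s["tcp_rot"],s["opening"])
w=snapshot("wrist");save(w,"w3.png")
Z=dict(round_cup=14,square_mat=4,oblong_mat=4,cover_tray=11)
for n,z in Z.items():
    print(n,[(round(d["conf"],2),np.round(d["point"]),np.round(at_z(w,d["point"],0)[:2],1)) for d in finder.place_of("wrist",n)[:3]],rect(w,"wrist",n,z))
```

```text
7.1 [ 471.4432887  -137.78808116  178.73617282] [-0.19406696 -3.13304368  0.00398815] 32.394698586295206
round_cup [(0.56, array([197., 166.]), array([ 453.8, -196.1]))] [(0.75, 454.8, -193.4, 57.8, 56.4, -54.1)]
square_mat [(0.57, array([340., 163.]), array([467.9, -57.1]))] [(0.7, 469.8, -59.7, 68.7, 67.7, 82.5)]
oblong_mat [] [(0.95, 536.1, -92.8, 21.5, 17.0, 86.1), (0.72, 603.4, 118.1, 78.6, 11.6, 6.1)]
cover_tray [(0.97, array([ 27., 261.]), array([ 535. , -402.2]))] [(0.59, 538.0, -380.2, 178.7, 88.2, -20.4)]
```

View pics/w3.png

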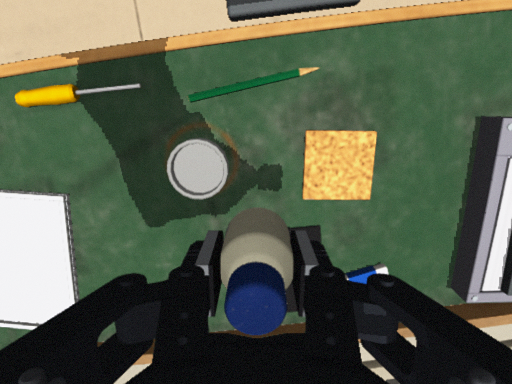

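Emit:
servo_tool --deltas '[{"xyz":[-17,-56,0],"roll":0,"gripper":-1},{"xyz":[-17,-56,-40],"roll":0,"gripper":-1},{"xyz":[-17,-56,-80],"roll":0,"gripper":-1},{"xyz":[-17,-56,-115],"roll":0,"gripper":-1},{"xyz":[-17,-56,-125],"roll":0,"gripper":-1}]'

```text
time: 8.18
ee_pos: [456.2, -188.5, 52.2]
tcp_rot: [-0.18, -3.133, -0.001]
ft_force: [-0.1, 0.6, 0.1]
opening: 31.9
gripper_force: 59.8
```

Emit:
servo_tool --deltas '[{"xyz":[0,0,0],"roll":0,"gripper":-1}]'

```text
time: 8.3
ee_pos: [457.1, -189.0, 53.8]
tcp_rot: [-0.181, -3.136, -0.0]
ft_force: [-0.6, -0.5, -0.1]
opening: 32.4
gripper_force: 59.9
```

Emit:
servo_tool --deltas '[{"xyz":[-2,-5,0],"roll":0,"gripper":-1},{"xyz":[-2,-5,-7],"roll":0,"gripper":-1},{"xyz":[-2,-5,-12],"roll":0,"gripper":-1},{"xyz":[-2,-5,-13],"roll":0,"gripper":-1}]'

```text
time: 8.8
ee_pos: [454.9, -194.2, 40.6]
tcp_rot: [-0.182, -3.136, -0.0]
ft_force: [-0.0, -0.3, -0.5]
opening: 32.2
gripper_force: 59.9
```

Emit:
servo_tool --deltas '[{"xyz":[0,0,-1],"roll":0,"gripper":-1},{"xyz":[0,0,-2],"roll":0,"gripper":-1}]'

```text
time: 9.05
ee_pos: [455.0, -194.2, 39.5]
tcp_rot: [0.181, 3.136, -0.0]
ft_force: [-1.7, 0.9, 16.4]
opening: 32.0
gripper_force: 61.6
```

Contact (16 N). I release slowly, then retreat and go back to the stack.

Emit:
servo_tool --deltas '[{"xyz":[0,0,1],"roll":0,"gripper":-1},{"xyz":[0,0,1],"roll":0,"gripper":0.1},{"xyz":[0,0,1],"roll":0,"gripper":0.6},{"xyz":[0,0,1],"roll":0,"gripper":1},{"xyz":[0,0,1],"roll":0,"gripper":1}]'

```text
time: 9.68
ee_pos: [455.0, -194.3, 39.8]
tcp_rot: [-0.182, -3.136, -0.0]
ft_force: [0.1, 0.1, 0.4]
opening: 85.4
gripper_force: 0.0
```

Emit:
servo_tool --deltas '[{"xyz":[0,0,30],"roll":0,"gripper":1},{"xyz":[0,0,75],"roll":0,"gripper":1},{"xyz":[10,25,125],"roll":0,"gripper":1},{"xyz":[25,75,150],"roll":0,"gripper":1},{"xyz":[45,130,150],"roll":0,"gripper":1}]'

```text
time: 10.3
ee_pos: [501.4, -64.0, 192.1]
tcp_rot: [0.186, 3.131, -0.001]
ft_force: [1.2, -0.5, 0.1]
opening: 85.3
gripper_force: 0.0
```

Emit:
servo_tool --deltas '[{"xyz":[20,55,0],"roll":0,"gripper":1},{"xyz":[40,110,0],"roll":0,"gripper":1},{"xyz":[60,165,0],"roll":0,"gripper":1},{"xyz":[75,190,0],"roll":0,"gripper":1},{"xyz":[75,190,0],"roll":0,"gripper":1}]'

```text
time: 10.92
ee_pos: [575.4, 129.2, 189.7]
tcp_rot: [0.175, 3.136, 0.003]
ft_force: [-0.4, 0.5, -0.2]
opening: 85.2
gripper_force: 0.0
```

Run:
```python
from h import *
s=r.read_state(); print(s["time"],s["ee_pos"],s["tcp_rot"])
w=snapshot("wrist");save(w,"w4.png")
for n,z in dict(sticky_pad=55,slide_holder=42,cover_plate=30).items(): print(n,rect(w,"wrist",n,z,(560,124)))
t=snapshot("side")
print([(round(d["conf"],2),np.round(d["point"]),np.round(at_z(t,d["point"],4)[:2],1)) for d in finder.place_of("side","oil_bottle")[:3]])
a=cv2.cvtColor(t["color"],cv2.COLOR_RGB2BGR)[150:220,270:350]
b=cv2.cvtColor(w["color"],cv2.COLOR_RGB2BGR)
cv2.imwrite("pics/w4a.png",np.hstack([b[:,:400],cv2.resize(a,(400,384),interpolation=cv2.INTER_CUBIC)]))
```

```text
10.925 [575.38686233 129.15779026 189.65004243] [0.17475965 3.13613454 0.0034229 ]
sticky_pad [(0.85, 576.4, 125.3, 53.1, 50.0, -4.1)]
slide_holder [(0.84, 573.0, 123.0, 81.0, 55.6, -4.4)]
cover_plate [(0.72, 548.4, 123.9, 136.0, 85.9, -6.6)]
[(0.62, array([307., 178.]), array([ 467.5, -171.7]))]
```

View pics/w4a.png

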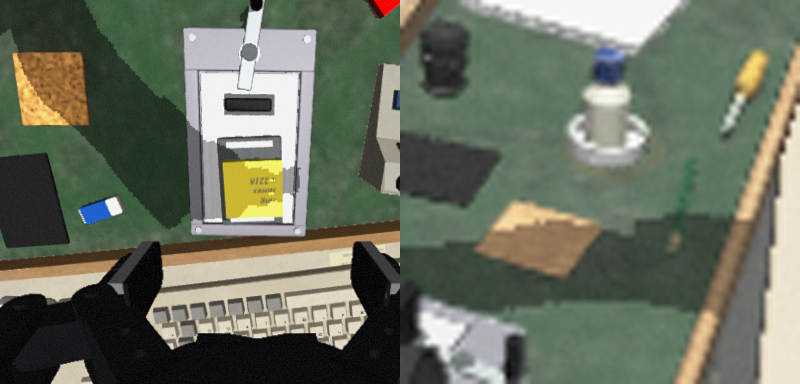

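Emit:
servo_tool --deltas '[{"xyz":[2,-4,-30],"roll":0.045,"gripper":1},{"xyz":[2,-4,-70],"roll":0.045,"gripper":0.6},{"xyz":[2,-4,-105],"roll":0.045,"gripper":0.6},{"xyz":[2,-4,-115],"roll":0.045,"gripper":0.6},{"xyz":[2,-4,-115],"roll":0.045,"gripper":0.6}]'

```text
time: 11.85
ee_pos: [577.0, 121.3, 75.0]
tcp_rot: [-0.112, -3.139, 0.0]
ft_force: [0.8, -0.2, -0.0]
opening: 68.3
gripper_force: 0.0
```

Emit:
servo_tool --deltas '[{"xyz":[0,0,0],"roll":0,"gripper":0.6}]'

```text
time: 11.98
ee_pos: [578.0, 121.8, 76.3]
tcp_rot: [0.112, 3.137, 0.001]
ft_force: [-0.5, 1.0, -0.2]
opening: 68.5
gripper_force: 0.0
```

Run:
```python
from h import *
s=r.read_state(); print(s["time"],s["ee_pos"],s["tcp_rot"],s["opening"])
w=snapshot("wrist");save(w,"w5.png")
print(rect(w,"wrist","sticky_pad",55,(560,124)))
```

```text
11.975 [578.04324576 121.83526556  76.30986336] [1.11588543e-01 3.13709348e+00 1.34646419e-03] 68.54552822161439
[(0.96, 576.0, 125.1, 53.0, 50.5, -4.1)]
```

View pics/w5.png

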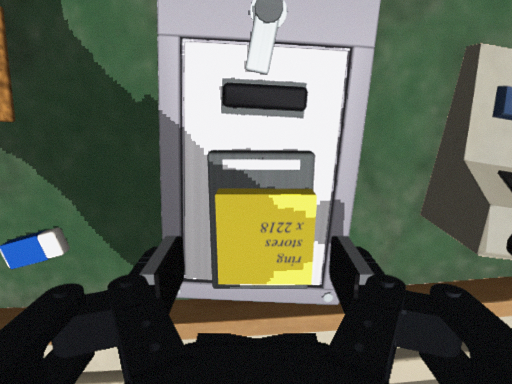

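Emit:
servo_tool --deltas '[{"xyz":[-1,3.5,-8],"roll":0,"gripper":0.6},{"xyz":[-1,3.5,-18],"roll":0,"gripper":0.6},{"xyz":[-1,3.5,-18],"roll":0,"gripper":0.6}]'

```text
time: 12.45
ee_pos: [575.1, 125.1, 55.7]
tcp_rot: [-0.11, -3.138, 0.001]
ft_force: [-0.2, 0.3, -0.2]
opening: 68.7
gripper_force: 0.0
```

Emit:
servo_tool --deltas '[{"xyz":[0,0,0],"roll":0,"gripper":0.3},{"xyz":[0,0,0],"roll":0,"gripper":-0.2},{"xyz":[0,0,0],"roll":0,"gripper":-0.2},{"xyz":[0,0,0],"roll":0,"gripper":-0.2},{"xyz":[0,0,0],"roll":0,"gripper":-0.2}]'

```text
time: 13.08
ee_pos: [576.4, 125.3, 57.3]
tcp_rot: [0.111, 3.139, 0.0]
ft_force: [-0.9, 0.6, 6.6]
opening: 48.1
gripper_force: 62.3
```

Emit:
servo_tool --deltas '[{"xyz":[0,0,10],"roll":0,"gripper":-0.2},{"xyz":[0,0,40],"roll":0,"gripper":-0.2},{"xyz":[-20,-40,70],"roll":-0.06,"gripper":-0.2},{"xyz":[-45,-90,75],"roll":-0.06,"gripper":-0.2},{"xyz":[-75,-140,75],"roll":-0.06,"gripper":-0.2}]'

```text
time: 13.7
ee_pos: [501.2, -16.2, 132.9]
tcp_rot: [0.205, 3.132, 0.0]
ft_force: [-0.3, -1.4, -0.5]
opening: 47.9
gripper_force: 61.9
```

Emit:
servo_tool --deltas '[{"xyz":[-20,-30,0],"roll":0,"gripper":-0.2},{"xyz":[-32,-45,-30],"roll":0,"gripper":-0.2},{"xyz":[-32,-45,-70],"roll":0,"gripper":-0.2},{"xyz":[-32,-45,-70],"roll":0,"gripper":-0.2},{"xyz":[-32,-45,-70],"roll":0,"gripper":-0.2}]'

```text
time: 14.32
ee_pos: [469.6, -59.5, 62.8]
tcp_rot: [0.204, 3.134, 0.0]
ft_force: [0.7, 0.2, -0.4]
opening: 48.4
gripper_force: 62.1
```

Run:
```python
from h import *
s=r.read_state(); print(s["time"],s["ee_pos"],s["tcp_rot"],s["opening"])
w=snapshot("wrist");save(w,"w6.png")
z=s["ee_pos"][2]-15.3; print(z)
print(rect(w,"wrist","sticky_pad",z+13,(469,-60)), rect(w,"wrist","square_mat",4))
```

```text
14.325 [469.59176513 -59.45930345  62.75218546] [2.04371134e-01 3.13392025e+00 4.22503126e-04] 48.353041674218126
47.4521854598712
[(0.7, 469.6, -60.7, 53.4, 50.1, -7.5)] [(0.91, 449.1, -56.2, 68.2, 27.0, 81.6)]
```

View pics/w6.png

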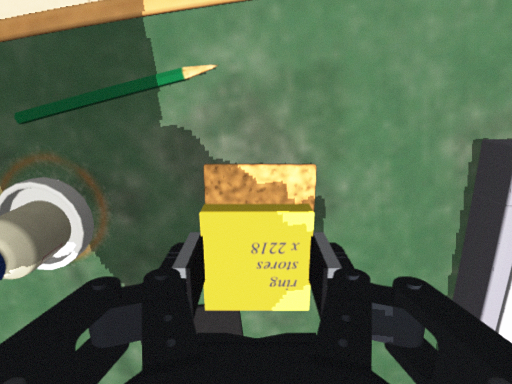

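Emit:
servo_tool --deltas '[{"xyz":[-1,1.5,-15],"roll":0,"gripper":-0.2},{"xyz":[-1,1.5,-30],"roll":0,"gripper":-0.2},{"xyz":[-1,1.5,-39],"roll":0,"gripper":-0.2},{"xyz":[-1,1.5,-41],"roll":0,"gripper":-0.2},{"xyz":[-1,1.5,-42],"roll":0,"gripper":-0.2}]'

```text
time: 15.1
ee_pos: [468.0, -58.3, 19.8]
tcp_rot: [-0.205, -3.135, 0.0]
ft_force: [-0.3, -0.1, 0.2]
opening: 48.2
gripper_force: 62.2
```

Emit:
servo_tool --deltas '[{"xyz":[0,0,-0.5],"roll":0,"gripper":-0.2},{"xyz":[0,0,-1],"roll":0,"gripper":-0.2}]'

```text
time: 15.35
ee_pos: [468.2, -58.4, 19.2]
tcp_rot: [0.205, 3.134, 0.0]
ft_force: [0.1, 0.9, 8.0]
opening: 48.4
gripper_force: 63.0
```

Emit:
servo_tool --deltas '[{"xyz":[0,0,0],"roll":0,"gripper":0.5},{"xyz":[0,0,0],"roll":0,"gripper":0.6},{"xyz":[0,0,20],"roll":0,"gripper":0.7},{"xyz":[0,0,60],"roll":0,"gripper":1},{"xyz":[0,0,110],"roll":0,"gripper":1}]'

```text
time: 15.98
ee_pos: [467.3, -58.3, 129.4]
tcp_rot: [-0.205, -3.133, 0.0]
ft_force: [0.5, -0.3, -0.5]
opening: 85.2
gripper_force: 0.0
```

Emit:
servo_tool --deltas '[{"xyz":[25,45,25],"roll":0.06,"gripper":1},{"xyz":[50,90,25],"roll":0.06,"gripper":1},{"xyz":[75,135,25],"roll":0.06,"gripper":1},{"xyz":[104,182,0],"roll":0.06,"gripper":1},{"xyz":[104,182,0],"roll":0.06,"gripper":1}]'

```text
time: 16.6
ee_pos: [572.3, 129.7, 127.3]
tcp_rot: [-0.1, -3.139, -0.006]
ft_force: [-0.4, 0.0, -0.3]
opening: 85.2
gripper_force: 0.0
```

Run:
```python
from h import *
s=r.read_state(); print(s["time"],s["ee_pos"],s["tcp_rot"],s["opening"])
w=snapshot("wrist");save(w,"w7.png")
for n,z in dict(slide_holder=42,cover_plate=30,tab=36).items(): print(n,rect(w,"wrist",n,z,(560,124),150))
print("mat-edge",rect(w,"wrist","square_mat",4),rect(w,"wrist","sticky_pad",17),rect(w,"wrist","oblong_mat",4))
print([(round(d["conf"],2),np.round(at_z(w,d["point"],30)[:2],1)) for d in finder.place_of("wrist","slide_holder")[:3]])
```

```text
16.6 [572.30522105 129.69917919 127.27276918] [-0.10026577 -3.13940258 -0.00641697] 85.20554226007593
slide_holder [(0.71, 572.8, 123.3, 80.2, 55.9, -4.4)]
cover_plate [(0.69, 548.1, 124.6, 134.8, 84.5, -6.7)]
tab [(0.96, 467.0, 134.0, 56.8, 14.1, -15.8)]
mat-edge [(0.73, 472.0, -45.2, 67.8, 43.4, -8.0), (0.22, 584.4, 121.6, 94.9, 66.5, -3.7)] [(0.92, 473.0, -39.4, 51.0, 28.0, -13.2)] [(0.56, 585.0, -82.9, 98.7, 23.3, -16.4)]
[(0.82, array([574.8, 122.3]))]
```

View pics/w7.png

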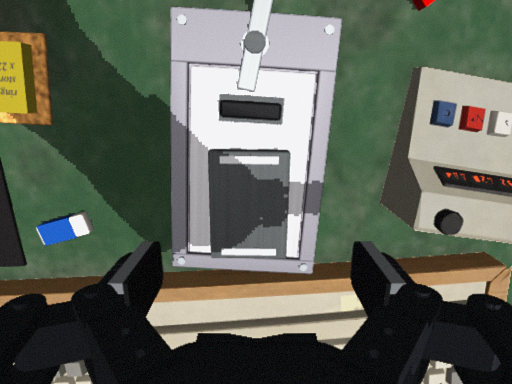

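Emit:
servo_tool --deltas '[{"xyz":[1,0,-30],"roll":0,"gripper":0.8},{"xyz":[1,0,-55],"roll":0,"gripper":0.8},{"xyz":[1,0,-64],"roll":0,"gripper":0.7},{"xyz":[1,0,-64],"roll":0,"gripper":0.7},{"xyz":[1,0,-64],"roll":0,"gripper":0.7}]'

```text
time: 17.62
ee_pos: [573.7, 123.8, 65.8]
tcp_rot: [0.111, 3.138, 0.001]
ft_force: [0.3, 0.0, 0.4]
opening: 72.5
gripper_force: 0.0
```

Run:
```python
from h import *
s=r.read_state(); print(s["time"],s["ee_pos"],s["tcp_rot"],s["opening"])
w=snapshot("wrist");save(w,"w8.png")
for n,z in dict(slide_holder=42).items(): print(n,rect(w,"wrist",n,z,(560,124),150))
```

```text
17.625 [573.69180573 123.79714263  65.834583  ] [1.11474278e-01 3.13796752e+00 9.95721602e-04] 72.46623967203
slide_holder [(0.65, 572.5, 123.2, 82.0, 55.8, -4.2)]
```

Emit:
servo_tool --deltas '[{"xyz":[0,-0.5,-10],"roll":0,"gripper":0.7},{"xyz":[0,-0.5,-17],"roll":0,"gripper":0.7},{"xyz":[0,-0.5,-19],"roll":0,"gripper":0.6},{"xyz":[0,-0.5,-19],"roll":0,"gripper":0.6}]'

```text
time: 18.23
ee_pos: [572.8, 123.2, 45.5]
tcp_rot: [-0.111, -3.139, 0.0]
ft_force: [-0.2, -0.3, 0.9]
opening: 68.6
gripper_force: 0.0
```

Emit:
servo_tool --deltas '[{"xyz":[0,0,0],"roll":0,"gripper":0.3},{"xyz":[0,0,0],"roll":0,"gripper":-0.1},{"xyz":[0,0,0],"roll":0,"gripper":-0.1},{"xyz":[0,0,0],"roll":0,"gripper":-0.1}]'

```text
time: 18.73
ee_pos: [573.1, 123.4, 46.5]
tcp_rot: [0.111, 3.139, 0.001]
ft_force: [-1.5, -1.1, 6.0]
opening: 54.1
gripper_force: 63.1
```

Emit:
servo_tool --deltas '[{"xyz":[0,0,10],"roll":0,"gripper":-0.1},{"xyz":[0,0,50],"roll":0,"gripper":-0.1},{"xyz":[0,-30,95],"roll":0.05,"gripper":-0.1},{"xyz":[0,-85,110],"roll":0.05,"gripper":-0.1},{"xyz":[0,-140,110],"roll":0.05,"gripper":-0.1}]'

```text
time: 19.35
ee_pos: [574.2, -18.1, 158.1]
tcp_rot: [0.031, 3.137, 0.0]
ft_force: [0.7, 0.0, -2.0]
opening: 53.6
gripper_force: 63.7
```

Emit:
servo_tool --deltas '[{"xyz":[0,0,0],"roll":0,"gripper":-0.1},{"xyz":[0,0,0],"roll":0,"gripper":-0.1}]'

```text
time: 19.6
ee_pos: [573.0, -16.5, 156.1]
tcp_rot: [0.033, 3.141, 0.001]
ft_force: [0.3, 1.2, -1.7]
opening: 53.8
gripper_force: 63.7
```

Run:
```python
from h import *
s=r.read_state(); print(s["time"],s["ee_pos"],s["tcp_rot"],s["opening"])
w=snapshot("wrist");save(w,"w9.png")
print("pad",rect(w,"wrist","sticky_pad",17),"mat",rect(w,"wrist","square_mat",4))
print(rect(w,"wrist","oblong_mat",4),[(round(d["conf"],2),np.round(at_z(w,d["point"],0)[:2],1)) for d in finder.place_of("wrist","oblong_mat")[:3]])
print(rect(w,"wrist","slide_holder",s["ee_pos"][2]-4.5))
```

```text
19.6 [572.96464695 -16.46101717 156.09706732] [3.33158113e-02 3.14115261e+00 1.41800341e-03] 53.776663596258174
pad [(0.92, 470.1, -59.4, 52.5, 51.4, 83.1)] mat [(0.8, 470.1, -59.0, 68.2, 68.1, -7.5)]
[(0.66, 578.0, -119.4, 99.7, 74.4, -1.6)] [(0.76, array([ 577.5, -121.6]))]
[(0.77, 572.1, -17.5, 81.6, 56.1, -1.2)]
```

View pics/w9.png

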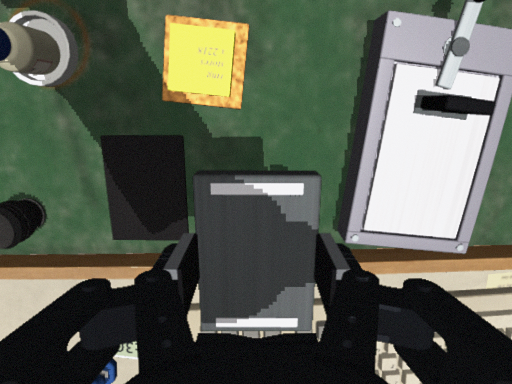

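Emit:
servo_tool --deltas '[{"xyz":[2,-50,0],"roll":0,"gripper":-0.1},{"xyz":[4.5,-102.5,-20],"roll":0,"gripper":-0.1},{"xyz":[4.5,-102.5,-65],"roll":0,"gripper":-0.1},{"xyz":[4.5,-102.5,-105],"roll":0,"gripper":-0.1},{"xyz":[4.5,-102.5,-125],"roll":0,"gripper":-0.1}]'

```text
time: 20.52
ee_pos: [576.5, -118.6, 28.8]
tcp_rot: [-0.031, -3.139, -0.001]
ft_force: [-0.4, -0.4, -0.7]
opening: 53.4
gripper_force: 63.7
```

Emit:
servo_tool --deltas '[{"xyz":[0,0,-3],"roll":0,"gripper":-0.1},{"xyz":[0,0,-6],"roll":0,"gripper":-0.1},{"xyz":[0,0,-6],"roll":0,"gripper":-0.1}]'

```text
time: 20.9
ee_pos: [578.3, -119.3, 26.0]
tcp_rot: [0.033, 3.139, -0.0]
ft_force: [-0.1, 0.0, -1.6]
opening: 54.1
gripper_force: 63.7
```

Emit:
servo_tool --deltas '[{"xyz":[-0.5,0,-2],"roll":0,"gripper":-0.1},{"xyz":[-0.5,0,-4],"roll":0,"gripper":-0.1},{"xyz":[-0.5,0,-4.5],"roll":0,"gripper":-0.1},{"xyz":[-0.5,0,-5],"roll":0,"gripper":-0.1}]'

```text
time: 21.4
ee_pos: [577.0, -119.3, 20.5]
tcp_rot: [0.033, 3.141, -0.0]
ft_force: [-2.4, 0.1, 8.9]
opening: 53.7
gripper_force: 64.9
```

Emit:
servo_tool --deltas '[{"xyz":[0,0,0],"roll":0,"gripper":0.7},{"xyz":[0,0,0],"roll":0,"gripper":0.7},{"xyz":[0,0,20],"roll":0,"gripper":0.7},{"xyz":[0,0,70],"roll":0,"gripper":0.7},{"xyz":[0,0,125],"roll":0,"gripper":0.7}]'

```text
time: 22.02
ee_pos: [576.7, -119.2, 146.9]
tcp_rot: [-0.032, -3.141, -0.0]
ft_force: [0.6, -0.5, -0.0]
opening: 72.6
gripper_force: 0.0
```

Emit:
servo_tool --deltas '[{"xyz":[-25,50,10],"roll":-0.09,"gripper":-1},{"xyz":[-50,100,10],"roll":-0.09,"gripper":-1},{"xyz":[-75,140,10],"roll":-0.09,"gripper":-1},{"xyz":[-75,140,10],"roll":-0.09,"gripper":-1},{"xyz":[-75,140,10],"roll":-0.09,"gripper":-1}]'

```text
time: 22.65
ee_pos: [502.7, 20.2, 155.8]
tcp_rot: [0.174, 3.135, -0.001]
ft_force: [-0.8, -0.4, 0.0]
opening: 0.1
gripper_force: 0.0
```

Run:
```python
from h import *
s=r.read_state(); print(s["time"],s["ee_pos"],s["tcp_rot"],s["opening"])
w=snapshot("wrist");save(w,"w10.png")
print("mat",rect(w,"wrist","oblong_mat",4),"hold",rect(w,"wrist","slide_holder",16))
print("pad",rect(w,"wrist","sticky_pad",17))
print("plate",rect(w,"wrist","cover_plate",30),[(round(d["conf"],2),np.round(at_z(w,d["point"],25)[:2],1)) for d in finder.place_of("wrist","cover_plate")[:3]])
print("tab",rect(w,"wrist","tab",36,(460,135),100))
print("post",[(round(d["conf"],2),np.round(d["point"]),np.round(at_z(w,d["point"],66)[:2],1)) for d in finder.place_of("wrist","tab_post")[:3]])
```

```text
22.65 [502.67353209  20.22505975 155.7687522 ] [ 1.74223524e-01  3.13503722e+00 -5.22856420e-04] 0.10588104607715872
mat [(0.85, 558.1, -118.3, 74.7, 62.8, 87.5)] hold [(0.57, 570.6, -117.7, 73.7, 61.4, -0.3)]
pad [(0.98, 469.1, -58.5, 52.6, 50.5, 83.6), (0.89, 412.9, 227.2, 37.6, 15.1, 3.9)]
plate [(0.89, 548.0, 123.4, 136.4, 84.4, -7.4), (0.22, 467.8, -54.5, 49.9, 48.9, 83.4)] [(0.62, array([546.8, 124.6]))]
tab [(0.85, 456.2, 136.5, 77.8, 26.9, -27.5)]
post [(0.83, array([433.,  78.]), array([430.4, 143.9]))]
```

View pics/w10.png

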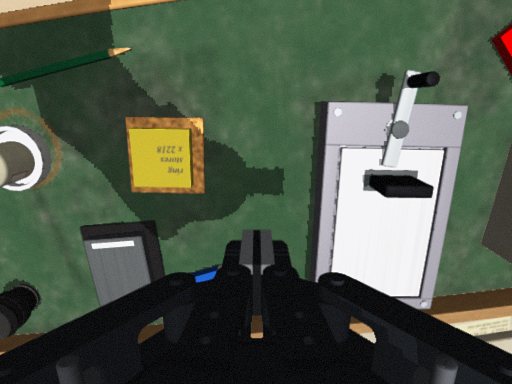

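Emit:
servo_tool --deltas '[{"xyz":[-25,40,0],"roll":-0.1,"gripper":-0.2},{"xyz":[-50,80,0],"roll":-0.16,"gripper":-0.2},{"xyz":[-73.5,123,-20],"roll":-0.16,"gripper":-0.2},{"xyz":[-73.5,123,-56],"roll":-0.16,"gripper":-0.2},{"xyz":[-73.5,123,-56],"roll":-0.16,"gripper":-0.2}]'

```text
time: 23.68
ee_pos: [427.1, 143.6, 97.4]
tcp_rot: [-0.421, -3.109, 0.004]
ft_force: [0.8, -0.5, 0.3]
opening: 34.3
gripper_force: 0.0
```

Run:
```python
from h import *
s=r.read_state(); print(s["time"],s["ee_pos"],s["tcp_rot"],s["opening"],np.round(s["q"],2))
w=snapshot("wrist");save(w,"w11.png")
for n,z in (("tab_post",66),):
  print("post",[(round(d["conf"],2),np.round(d["point"]),np.round(at_z(w,d["point"],z)[:2],1)) for d in finder.place_of("wrist",n)[:3]])
print("tab",rect(w,"wrist","tab",36,(460,135),100))
```

```text
23.675 [427.10179428 143.61897274  97.38064123] [-0.42128349 -3.10943397  0.00400452] 34.282165115005476 [-0.39  0.76 -0.06  2.2   0.21  0.19  0.66]
post [(0.6, array([262., 237.]), array([428.9, 144.5]))]
tab [(0.56, 457.7, 136.8, 74.4, 13.3, -15.7)]
```

View pics/w11.png

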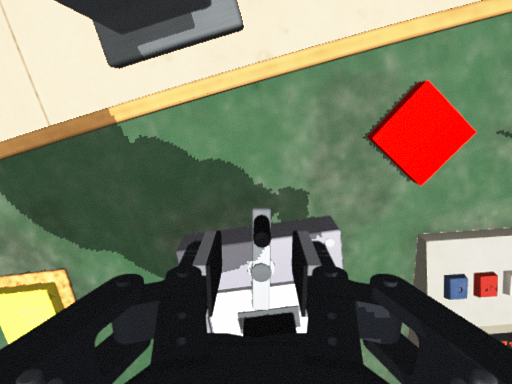

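Emit:
servo_tool --deltas '[{"xyz":[1.5,0.5,-15],"roll":0,"gripper":-0.2},{"xyz":[1.5,0.5,-30],"roll":0,"gripper":-0.4},{"xyz":[1.5,0.5,-36],"roll":0,"gripper":-0.6},{"xyz":[1.5,0.5,-36],"roll":0,"gripper":-0.6}]'

```text
time: 24.32
ee_pos: [430.0, 144.0, 62.6]
tcp_rot: [-0.425, -3.112, 0.0]
ft_force: [1.0, 0.7, 0.3]
opening: 17.3
gripper_force: 0.0
```

Emit:
servo_tool --deltas '[{"xyz":[-1.1,-6,0],"roll":0.17,"gripper":-0.6},{"xyz":[-1.2,-12.1,0],"roll":0.34,"gripper":-0.6},{"xyz":[-0.3,-18.1,0],"roll":0.51,"gripper":-0.6},{"xyz":[1.6,-24,0],"roll":0.68,"gripper":-0.6},{"xyz":[4.5,-29.3,0],"roll":0.85,"gripper":-0.6}]'

```text
time: 24.95
ee_pos: [435.0, 115.0, 63.4]
tcp_rot: [-0.905, 3.007, 0.0]
ft_force: [-0.3, 0.6, -0.2]
opening: 16.9
gripper_force: 0.3
```

Emit:
servo_tool --deltas '[{"xyz":[3.8,-4.8,0],"roll":0.17,"gripper":-0.6},{"xyz":[8.3,-9,0],"roll":0.34,"gripper":-0.6},{"xyz":[13.4,-12.3,0],"roll":0.51,"gripper":-0.6},{"xyz":[19.1,-14.6,0],"roll":0.68,"gripper":-0.6},{"xyz":[25,-16,0],"roll":0.85,"gripper":-0.6}]'

```text
time: 25.58
ee_pos: [459.9, 98.6, 63.4]
tcp_rot: [-2.065, 2.367, -0.001]
ft_force: [-0.8, 0.3, -0.7]
opening: 16.9
gripper_force: 0.3
```

Emit:
servo_tool --deltas '[{"xyz":[0,0,0],"roll":0,"gripper":-0.6}]'

```text
time: 25.7
ee_pos: [460.1, 98.5, 63.2]
tcp_rot: [-2.054, 2.375, -0.0]
ft_force: [-0.3, -0.3, -0.1]
opening: 16.8
gripper_force: 0.0
```

Emit:
servo_tool --deltas '[{"xyz":[0,0,30],"roll":0,"gripper":-0.6},{"xyz":[0,0,60],"roll":0,"gripper":-0.4},{"xyz":[20,10,80],"roll":0.02,"gripper":-0.4},{"xyz":[46,30,80],"roll":0.02,"gripper":-0.4},{"xyz":[46,30,80],"roll":0.02,"gripper":-0.4}]'

```text
time: 26.32
ee_pos: [507.3, 131.0, 143.5]
tcp_rot: [-2.076, 2.352, -0.0]
ft_force: [-0.4, -0.4, -1.4]
opening: 25.7
gripper_force: 0.0
```

Run:
```python
from h import *
s=r.read_state(); print(s["time"],s["ee_pos"],s["tcp_rot"],s["opening"],np.round(s["q"],2))
w=snapshot("wrist");save(w,"w12.png"); print(-np.array(w["R"]).T@w["t"])
print("plate",rect(w,"wrist","cover_plate",30,(548,124)),[(round(d["conf"],2),np.round(at_z(w,d["point"],25)[:2],1)) for d in finder.place_of("wrist","cover_plate")[:3]])
print("post",[(round(d["conf"],2),np.round(d["point"]),np.round(at_z(w,d["point"],66)[:2],1)) for d in finder.place_of("wrist","tab_post")[:3]])
print("tab",rect(w,"wrist","tab",36,(460,135),100))
im=cv2.cvtColor(w["color"],cv2.COLOR_RGB2BGR)
u=np.array([np.cos(-.122),np.sin(-.122)]);v=np.array([-u[1],u[0]]);C=np.array([548,124])
P=[[*(C+u*(-42+a)+v*b),66] for a,b in((-5,-18),(5,-18),(5,18),(-5,18))]
cv2.polylines(im,[proj(w,P).astype(int)],True,(0,0,255),1)
cv2.imwrite("pics/w12a.png",im)
```

```text
26.325 [507.31947966 130.96542154 143.52630821] [-2.07633527e+00  2.35201336e+00 -5.66387883e-05] 25.74989166582633 [ 0.03  0.78 -0.61  1.95  0.73  0.64  1.95]
[497.8464629   62.51961764 272.24707782]
plate [(0.66, 548.6, 123.6, 136.3, 83.3, -7.3)] [(0.55, array([547.2, 123. ]))]
post [(0.6, array([324., 152.]), array([458.5,  98. ]))]
tab [(0.62, 460.6, 127.8, 73.8, 19.0, 75.6)]
```

View pics/w12a.png

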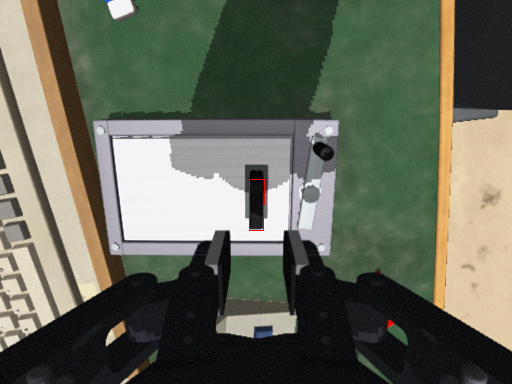

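Emit:
servo_tool --deltas '[{"xyz":[0,0,0],"roll":-0.18,"gripper":-0.4},{"xyz":[0,0,0],"roll":-0.36,"gripper":-0.4},{"xyz":[0,0,0],"roll":-0.54,"gripper":-0.4},{"xyz":[0,0,0],"roll":-0.72,"gripper":-0.4},{"xyz":[0,0,0],"roll":-0.9,"gripper":-0.4}]'

```text
time: 27.2
ee_pos: [504.7, 128.3, 142.7]
tcp_rot: [0.841, -3.026, 0.001]
ft_force: [-0.1, 0.8, 0.9]
opening: 25.6
gripper_force: 0.0
```

Emit:
servo_tool --deltas '[{"xyz":[0,0,0],"roll":-0.18,"gripper":-0.4},{"xyz":[0,0,0],"roll":-0.36,"gripper":-0.4},{"xyz":[0,0,0],"roll":-0.54,"gripper":-0.4},{"xyz":[0,0,0],"roll":-0.72,"gripper":-0.4},{"xyz":[0,0,0],"roll":-0.9,"gripper":-0.4}]'

```text
time: 27.82
ee_pos: [504.7, 128.5, 142.8]
tcp_rot: [-0.559, -3.091, 0.001]
ft_force: [0.6, -0.4, 0.1]
opening: 26.1
gripper_force: 0.0
```

Emit:
servo_tool --deltas '[{"xyz":[0,0,0],"roll":-0.18,"gripper":-0.4},{"xyz":[0,0,0],"roll":-0.36,"gripper":-0.4},{"xyz":[0,0,0],"roll":-0.54,"gripper":-0.4},{"xyz":[0,0,0],"roll":-0.72,"gripper":-0.4},{"xyz":[0,0,0],"roll":-0.9,"gripper":-0.4}]'

```text
time: 28.45
ee_pos: [504.7, 128.5, 142.8]
tcp_rot: [-1.848, -2.54, 0.001]
ft_force: [-1.0, 0.4, -0.2]
opening: 25.3
gripper_force: 0.0
```

Emit:
servo_tool --deltas '[{"xyz":[0,-1,0],"roll":-0.18,"gripper":-0.4},{"xyz":[0,-1,0],"roll":-0.36,"gripper":-0.4},{"xyz":[0,-1,0],"roll":-0.44,"gripper":-0.4},{"xyz":[0,-1,-30],"roll":-0.44,"gripper":-0.4},{"xyz":[0,-1,-30],"roll":-0.44,"gripper":-0.4}]'

```text
time: 29.08
ee_pos: [503.5, 127.5, 111.6]
tcp_rot: [-2.35, -2.082, 0.006]
ft_force: [-0.4, -0.3, 0.2]
opening: 25.3
gripper_force: 0.0
```

Run:
```python
from h import *
s=r.read_state(); print(s["time"],s["ee_pos"],s["tcp_rot"],s["opening"],np.round(s["q"],2))
print(np.degrees(2*np.arctan2(s["tcp_rot"][1],s["tcp_rot"][0]))-90)
w=snapshot("wrist");save(w,"w13.png")
print("plate",rect(w,"wrist","cover_plate",30,(548,124)))
```

```text
29.075 [503.46401226 127.45692638 111.58673049] [-2.34957309 -2.08223938  0.00638079] 25.33159426677816 [-0.45  0.78  0.18  2.   -0.34  0.39 -0.12]
-366.903972586498
plate [(0.69, 548.9, 124.2, 136.2, 83.9, -7.2)]
```

Emit:
servo_tool --deltas '[{"xyz":[2,1.5,0],"roll":0,"gripper":-0.4},{"xyz":[2,1.5,-25],"roll":0,"gripper":-0.4},{"xyz":[2,1.5,-50],"roll":0,"gripper":-0.4},{"xyz":[2,1.5,-61],"roll":0,"gripper":-0.4},{"xyz":[2,1.5,-61],"roll":0,"gripper":-0.4}]'

```text
time: 29.8
ee_pos: [507.5, 129.4, 51.8]
tcp_rot: [-2.351, -2.084, 0.0]
ft_force: [0.2, 0.0, -0.0]
opening: 25.8
gripper_force: 0.0
```

Emit:
servo_tool --deltas '[{"xyz":[0,0,0],"roll":0,"gripper":-0.4}]'

```text
time: 29.92
ee_pos: [508.1, 129.5, 52.7]
tcp_rot: [2.35, 2.084, 0.002]
ft_force: [0.0, -0.3, 0.2]
opening: 25.5
gripper_force: 0.0
```

Emit:
servo_tool --deltas '[{"xyz":[-1,0,-3],"roll":0,"gripper":-0.6},{"xyz":[-1,0,-3],"roll":0,"gripper":-1},{"xyz":[-1,0,-3],"roll":0,"gripper":-1},{"xyz":[-1,0,-3],"roll":0,"gripper":-1}]'

```text
time: 30.42
ee_pos: [506.8, 129.5, 49.3]
tcp_rot: [2.35, 2.084, 0.001]
ft_force: [0.0, 0.9, 6.6]
opening: 9.2
gripper_force: 59.5
```

Emit:
servo_tool --deltas '[{"xyz":[0,0,2],"roll":0,"gripper":-1},{"xyz":[0,0,5],"roll":0,"gripper":-1},{"xyz":[0,0,8],"roll":0,"gripper":-1},{"xyz":[0,0,12],"roll":0,"gripper":-1},{"xyz":[0,0,18],"roll":0,"gripper":-1}]'

```text
time: 31.05
ee_pos: [506.3, 129.4, 67.1]
tcp_rot: [-2.35, -2.084, 0.0]
ft_force: [-0.0, 0.5, -1.5]
opening: 9.0
gripper_force: 58.4
```

Emit:
servo_tool --deltas '[{"xyz":[0,0,30],"roll":0,"gripper":-1},{"xyz":[0,-15,65],"roll":0,"gripper":-1},{"xyz":[0,-50,85],"roll":0,"gripper":-1},{"xyz":[0,-95,90],"roll":0,"gripper":-1},{"xyz":[0,-140,90],"roll":0,"gripper":-1}]'

```text
time: 31.68
ee_pos: [506.8, -11.7, 157.9]
tcp_rot: [2.349, 2.084, 0.002]
ft_force: [0.3, -0.1, -2.5]
opening: 9.4
gripper_force: 58.8
```

Emit:
servo_tool --deltas '[{"xyz":[0,-45,0],"roll":0,"gripper":-1},{"xyz":[0,-90,0],"roll":0,"gripper":-1},{"xyz":[0,-135,0],"roll":0,"gripper":-1},{"xyz":[0,-180,0],"roll":0,"gripper":-1},{"xyz":[0,-220,0],"roll":0,"gripper":-1}]'

```text
time: 32.3
ee_pos: [506.0, -232.5, 157.2]
tcp_rot: [2.351, 2.083, -0.0]
ft_force: [-0.3, 0.1, -1.3]
opening: 9.2
gripper_force: 58.8
```

Emit:
servo_tool --deltas '[{"xyz":[-5,-20,0],"roll":-0.05,"gripper":-1},{"xyz":[-5,-20,0],"roll":-0.05,"gripper":-1}]'

```text
time: 32.55
ee_pos: [500.3, -251.5, 156.9]
tcp_rot: [-2.405, -2.02, 0.001]
ft_force: [-0.1, 1.1, -1.3]
opening: 9.0
gripper_force: 58.8
```

Run:
```python
from h import *
s=r.read_state(); print(s["time"],s["ee_pos"],s["tcp_rot"],s["opening"],np.round(s["q"],2),s["ft_force"])
print(np.degrees(2*np.arctan2(s["tcp_rot"][1],s["tcp_rot"][0]))%180-90)
w=snapshot("wrist");save(w,"w14.png")
print("tray",rect(w,"wrist","cover_tray",11),rect(w,"wrist","cover_tray",5),[(round(d["conf"],2),np.round(d["point"]),np.round(at_z(w,d["point"],0)[:2],1)) for d in finder.place_of("wrist","cover_tray")[:3]])
z=s["ee_pos"][2]-19.3
print("plate",rect(w,"wrist","cover_plate",z),z)
t=snapshot("side");print("side tray",[np.round(at_z(t,d["point"],0)[:2],1) for d in finder.place_of("side","cover_tray")[:2]],rect(t,"side","cover_tray",11))
```

```text
32.55 [ 500.31967093 -251.47618226  156.88399881] [-2.40527375e+00 -2.02021741e+00  1.42353599e-03] 8.959457261498626 [ 0.3   0.73  0.14  1.86 -0.18  0.56  0.38] [-0.12011162  1.12877127 -1.33805826]
-9.945418565088403
tray [(0.83, 473.2, -401.2, 36.1, 28.0, -9.0)] [(0.83, 472.3, -405.9, 36.9, 28.7, -9.0)] []
plate [(0.67, 540.7, -259.4, 135.6, 86.0, -10.0)] 137.58399880909468
side tray [array([ 533.6, -408.2])] [(0.65, 529.7, -394.0, 170.8, 126.0, -12.1)]
```

View pics/w14.png

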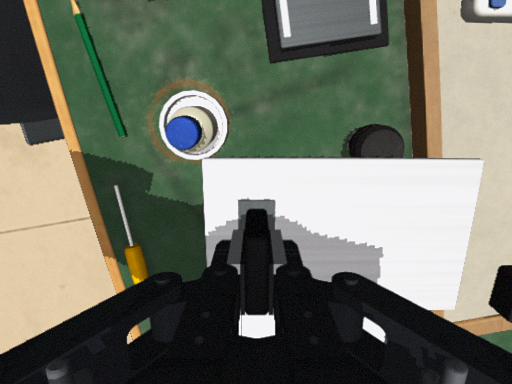

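The plate is held level over the desk, the bottle stands in the cup (200,125), and the holder is on its mat. I now refine the tray pose from the stored frames.

```bash
cat > fit.py <<'E'
from h import *
from scipy.spatial.transform import Rotation as Ro
from scipy.optimize import least_squares
s=r.read_state();w=snapshot("wrist");t=snapshot("top")
R0=Ro.from_rotvec(s["tcp_rot"]).as_matrix();c0=-np.array(w["R"]).T@w["t"]
A=np.array(w["R"])@R0; b=R0.T@(c0-s["ee_pos"])           # hand-eye
R3=Ro.from_rotvec([-.19407,-3.13304,.00399]).as_matrix();p3=np.array([471.44,-137.79,178.74])
w3=dict(w);w3["R"]=A@R3.T;w3["t"]=-w3["R"]@(p3+R3@b)
def model(x,z=11):
    a=np.radians(x[2]);u=np.array([np.cos(a),np.sin(a)]);v=np.array([-u[1],u[0]])
    return np.array([[*(x[:2]+u*p+v*q),z] for p,q in((-81,-55),(81,-55),(81,55),(-81,55))])
def whitepts(img,box):
    hsv=cv2.cvtColor(img,cv2.COLOR_RGB2HSV);m=((hsv[...,1]<60)&(hsv[...,2]>100)).astype(np.uint8)
    q=np.zeros_like(m);x0,y0,x1,y1=box;q[y0:y1,x0:x1]=m[y0:y1,x0:x1]
    c=max(cv2.findContours(q,cv2.RETR_EXTERNAL,cv2.CHAIN_APPROX_NONE)[0],key=cv2.contourArea)
    return c[:,0].astype(float)
def fit(sn,pts):
    P=np.array([at_z(sn,p,11)[:2] for p in pts])
    def f(x):
        a=np.radians(x[2]);d=P-x[:2];X=np.abs(d@[np.cos(a),np.sin(a)])-81;Y=np.abs(d@[-np.sin(a),np.cos(a)])-55
        return np.where((X>0)|(Y>0),np.hypot(np.maximum(X,0),np.maximum(Y,0)),np.minimum(-X,-Y))
    o=least_squares(f,[535,-401,-10],loss="soft_l1",f_scale=1.5);return o.x.round(1),np.abs(f(o.x)).mean().round(2)
i0=cv2.cvtColor(cv2.imread("pics/top0.png"),cv2.COLOR_BGR2RGB);i3=cv2.cvtColor(cv2.imread("pics/w3.png"),cv2.COLOR_BGR2RGB)
pt=whitepts(i0,(365,165,412,228));print("top",fit(t,pt))
p=whitepts(i3,(0,180,100,335));p=p[(p[:,0]>2)&(p[:,1]<325)];print("w3",fit(w3,p),p.max(0),p.min(0))
# check hand-eye with cup in w3
print("cup w3",at_z(w3,(197,166),0))
# map landmark check of top camera against wrist (mat corner centre)
print("top mat",rect(t,"top","square_mat",4))
E
python3 fit.py
```

```text
top (array([ 534.4, -402.6,  -11.1]), np.float64(1.02))
w3 (array([ 532.6, -399.1,  -12.8]), np.float64(2.28)) [ 75. 324.] [  3. 190.]
cup w3 [ 456.48395771 -196.00285866    0.        ]
top mat [(0.58, 469.9, -59.8, 68.3, 67.9, 82.8), (0.32, 469.3, -61.3, 50.2, 48.5, 81.8)]
```

Emit:
servo_tool --deltas '[{"xyz":[-2,-50,0],"roll":-0.02,"gripper":-1},{"xyz":[-4,-100,0],"roll":-0.02,"gripper":-1},{"xyz":[-7,-142.5,-20],"roll":-0.02,"gripper":-1},{"xyz":[-7,-142.5,-60],"roll":-0.02,"gripper":-1},{"xyz":[-7,-142.5,-95],"roll":-0.02,"gripper":-1}]'

```text
time: 33.72
ee_pos: [494.0, -393.7, 60.6]
tcp_rot: [-2.424, -1.999, -0.0]
ft_force: [1.2, 0.7, -1.7]
opening: 9.1
gripper_force: 58.7
```

Emit:
servo_tool --deltas '[{"xyz":[0,0,0],"roll":0,"gripper":-1},{"xyz":[0,0,0],"roll":0,"gripper":-1}]'

```text
time: 33.98
ee_pos: [495.2, -393.7, 63.0]
tcp_rot: [2.421, 2.0, 0.0]
ft_force: [-0.1, 0.4, -0.7]
opening: 9.2
gripper_force: 58.9
```

Run:
```python
from h import *
s=r.read_state(); print(s["time"],s["ee_pos"],s["tcp_rot"],s["opening"],s["ft_force"])
print(np.degrees(2*np.arctan2(s["tcp_rot"][1],s["tcp_rot"][0]))%180-90)
z=s["ee_pos"][2]-19.3
w=snapshot("wrist");save(w,"w15.png");print("tray",rect(w,"wrist","cover_tray",11,(534,-402),90),"plate",rect(w,"wrist","cover_plate",z,(534,-402)))
t=snapshot("top");save(t,"top15.png");print("top plate",rect(t,"top","cover_plate",z),"tray",rect(t,"top","cover_tray",11))
```

```text
33.975 [ 495.20799051 -393.67264273   63.02097697] [2.42052316e+00 1.99954444e+00 4.57439897e-04] 9.17452361379293 [-0.13601984  0.35675339 -0.72506422]
-10.881175431989064
tray [(0.74, 535.9, -393.6, 163.0, 97.4, -10.2)] plate [(0.63, 535.4, -402.4, 136.1, 86.7, -10.7)]
top plate [] tray [(0.88, 537.7, -371.4, 165.4, 70.0, -2.2)]
```

Emit:
servo_tool --deltas '[{"xyz":[-0.5,1,-12],"roll":0.005,"gripper":-1},{"xyz":[-0.5,1,-22],"roll":0.005,"gripper":-1},{"xyz":[-0.5,1,-29],"roll":0.005,"gripper":-1},{"xyz":[-0.5,1,-32],"roll":0.005,"gripper":-1},{"xyz":[-0.5,1,-32],"roll":0.005,"gripper":-1}]'

```text
time: 34.9
ee_pos: [493.9, -392.1, 29.7]
tcp_rot: [2.417, 2.007, 0.0]
ft_force: [0.7, 0.8, -2.1]
opening: 8.9
gripper_force: 58.8
```

Emit:
servo_tool --deltas '[{"xyz":[0,0,-0.5],"roll":0,"gripper":-1},{"xyz":[0,0,-1],"roll":0,"gripper":-1}]'

```text
time: 35.15
ee_pos: [494.2, -392.3, 29.4]
tcp_rot: [2.417, 2.006, 0.0]
ft_force: [-1.3, 1.1, 4.9]
opening: 8.9
gripper_force: 59.7
```

Emit:
servo_tool --deltas '[{"xyz":[0,0,0],"roll":0,"gripper":-0.5},{"xyz":[0,0,0],"roll":0,"gripper":-0.4},{"xyz":[0,0,0],"roll":0,"gripper":-0.4},{"xyz":[0,0,25],"roll":0,"gripper":-0.4},{"xyz":[0,0,60],"roll":0,"gripper":-0.4}]'

```text
time: 35.78
ee_pos: [493.4, -391.5, 88.5]
tcp_rot: [-2.415, -2.005, 0.001]
ft_force: [0.8, 0.1, 0.0]
opening: 25.2
gripper_force: 0.0
```

Emit:
servo_tool --deltas '[{"xyz":[0,0,60],"roll":0,"gripper":-0.4},{"xyz":[0,0,120],"roll":0,"gripper":-0.4},{"xyz":[-20,40,180],"roll":0,"gripper":-0.4},{"xyz":[-40,80,200],"roll":0,"gripper":-0.4},{"xyz":[-60,120,200],"roll":0,"gripper":-0.4}]'

```text
time: 36.4
ee_pos: [434.5, -271.4, 291.3]
tcp_rot: [2.413, 2.004, 0.004]
ft_force: [0.4, 0.2, -0.9]
opening: 25.6
gripper_force: 0.0
```

Emit:
servo_tool --deltas '[{"xyz":[-10,60,0],"roll":0,"gripper":-0.4},{"xyz":[-20,120,0],"roll":0,"gripper":-0.4},{"xyz":[-30,180,0],"roll":0,"gripper":-0.4},{"xyz":[-30,180,0],"roll":0,"gripper":-0.4},{"xyz":[-30,180,0],"roll":0,"gripper":-0.4}]'

```text
time: 37.02
ee_pos: [404.3, -92.4, 289.1]
tcp_rot: [2.416, 2.007, 0.001]
ft_force: [0.6, -0.9, -0.9]
opening: 25.5
gripper_force: 0.0
```

Run:
```python
from h import *
s=r.read_state(); print(s["time"],s["ee_pos"],s["opening"],s["ft_force"])
for c in("top","wrist","side"):
    w=snapshot(c);save(w,c+"16.png");print(c)
    for n,z in dict(cover_plate=10,cover_tray=11,slide_holder=16,oblong_mat=4,sticky_pad=17,square_mat=4,tab=36).items(): print(n,rect(w,c,n,z,k=3))
    print("bottle",[(round(d["conf"],2),np.round(at_z(w,d["point"],4)[:2],1)) for d in finder.place_of(c,"oil_bottle")[:2]])
```

```text
37.025 [404.26775409 -92.41405187 289.08908223] 25.511570729400354 [ 0.55412066 -0.91176558 -0.93846184]
top
cover_plate [(0.89, 535.1, -400.1, 139.0, 87.4, -10.7), (0.45, 473.8, -32.2, 56.9, 12.9, -11.0)]
cover_tray [(0.65, 533.9, -398.8, 162.7, 117.3, -10.3)]
slide_holder [(0.77, 576.6, -120.5, 78.4, 55.5, -1.2)]
oblong_mat [(0.62, 578.5, -122.0, 106.5, 77.3, -0.8)]
sticky_pad [(0.8, 469.2, -60.1, 52.7, 52.0, 82.8), (0.73, 701.2, 457.9, 54.0, 52.3, 23.8), (0.67, 551.2, 508.6, 56.8, 52.0, 74.3)]
square_mat [(0.59, 471.1, -58.6, 71.0, 70.2, -7.1)]
tab []
bottle []
wrist
cover_plate [(0.74, 568.3, -401.3, 51.1, 14.5, -56.9)]
cover_tray [(0.6, 512.7, -445.6, 23.5, 10.6, -58.6)]
slide_holder [(0.71, 575.9, -120.2, 83.9, 59.3, -1.4)]
oblong_mat [(0.95, 577.2, -119.6, 100.6, 74.7, -1.3)]
sticky_pad [(0.86, 469.5, -59.8, 51.5, 51.2, 82.8)]
square_mat [(0.7, 470.0, -59.4, 68.2, 68.1, -7.4)]
tab []
bottle [(0.88, array([ 456.6, -193.4]))]
side
cover_plate [(0.66, 535.5, -413.9, 131.7, 124.9, -9.2)]
cover_tray [(0.52, 533.5, -397.6, 167.6, 132.1, -9.2)]
slide_holder [(0.74, 574.4, -114.0, 79.7, 64.1, -4.0)]
oblong_mat [(0.54, 563.9, -98.0, 113.5, 67.0, 32.5)]
sticky_pad [(0.76, 402.9, 277.0, 65.0, 52.1, -55.7), (0.72, 468.0, -236.8, 140.1, 30.8, -76.2), (0.58, 467.7, -54.4, 61.6, 52.0, 84.0)]
square_mat [(0.46, 446.1, -53.6, 65.2, 20.5, 77.0), (0.27, 447.3, -193.1, 63.4, 52.8, 39.9)]
tab [(0.53, 458.0, 104.1, 29.7, 6.4, 88.9)]
bottle [(0.56, array([ 460. , -173.6]))]
```

```bash
python3 -c "
from workcell import r
print(r.job_done())"
```

```text
the job is handed in; nothing more can be done
None
```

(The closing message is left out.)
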